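# Tip the crimson miniature out of its nest

## Robot

A 6-joint arm with a two-finger parallel gripper is mounted at the origin on the work surface. World frame = base frame: x ahead of the robot, y to its left, z up, the work surface at z = 0. Lengths are in m, angles in rad, forces in N, time in s.
With the tool pointing down it reaches from about 0.3 to 0.875 m from the base axis. Payload 4.2 kg.
Tool frame: the origin (TCP) lies between the finger pads; the fingertips stand manip.tips_ahead ahead of it and the grasp point (between the pads) lies 3 mm ahead of it (manip.tips_ahead is the distance from the TCP to the fingertips, in m); z points along the fingers, y is the line along which they close (so a half turn about z gives the same grasp; the last joint's range is limited). The gripper opens to 85 mm and grips with 20 to 120 N. Pads are 22 mm wide; open, the fingers measure 114 mm over their backs; the gripper's body (76 mm by 85 mm) begins 54 mm behind the grasp point. The pads swing forward as they close: fully open they stand 13 mm farther back than shut.
Start: joints at [1.244, 0.32, 1.565, -0, 1.257, -0.02], TCP at [0.174, 0.548, 0.253] pointing down, gripper open.
Joint ranges: [-3.11, 3.11], [-0.84, 2.01], [0.21, 2.61], [-1.34, 4.49], [0.05, 2.63], [-2.56, 2.56]. Speed limits (rad/s): [2.57, 2.57, 3.14, 3.14, 3.14, 3.14].

## Interface

Orientations are given as [roll, pitch, yaw] about the fixed x, y, z axes, in that order (R = Rz(yaw) Ry(pitch) Rx(roll)).
In Python, from cell import manip gives the robot as it stands.
- The arm moves only by the shell command python3 -m jog 'ROWS' [OPENING] [FORCE]. ROWS is JSON, a list of rows, each a list of 4 numbers: the shift along the tool's x, y, z in cm, then the turn about the tool's z in rad. A call has 1 to 10 rows; each row is the pose to reach, as a shift and turn from the pose commanded when the call began, along the tool's axes at that moment; what a row does not reach only later rows make up. A row lasts 1/8 s, in which the tool goes at most 62.5 mm and 10.7 degrees, less where a joint would pass 70% of its speed; a pose out of reach is approached as far as the arm can. A call with a gripper value outside its range is refused whole. OPENING is the opening, from 0 (shut) to 1 (fully open), set as the call begins (- or left out, the last holds). The fingers move at their own pace and stop on an object; FORCE is the grip in N (left out, the last holds). Time passes only in rows, so rows that repeat a pose let the fingers close. It gives the time, the measured TCP pose, the force, the opening and the grip force at its end, in the units of the state.
- manip.get_obs(): the state, without advancing time (a new reading comes with each control period).
- manip.snapshot(name): name is "scene" or "top" or "wrist"; returns a dict with "img" (384x512x3 uint8, red, green, blue), "range_z" (384x512 float32, m along the optical axis (not along the pixel's ray), 0 where there is no reading), "fovy" (degrees; the focal length in pixels is half the picture's height over the tangent of half this angle, whatever the lens; pixels are square), "cx", "cy" (the principal point, pixels), "xyz" and "attitude" of the camera in the world; the wrist camera has in their place "hand_eye" (4x4, takes a point from camera to tool coordinates, whose origin is the TCP and whose axes are the flange's). Camera axes: x right, y down, z forward; pixel columns grow to the right and rows downward; lengths in m; the calibration is good to about 2 mm. A picture is of the moment at which its call begins: read the wrist's pose just before it.
- manip.finish_job(): hands the job in; it is judged then, once.
The state is a dict: "t": time; "joint_positions": joint angles; "qvel": joint speeds; "effort": joint torques, N m; "ee_pos": TCP position; "tool_rot": TCP orientation; "force": force on the tool from outside, world axes, zero at the start; "torque": the same for the moment, N m; "grip_width": finger opening in m; "grasp_force": force on a finger pad.
Only numpy, scipy, OpenCV 4.12 (cv2) and the standard library are available. Lean on these libraries where they do the work, as an engineer would, in place of code of your own. Each camera call takes 0.05 s, during which the arm holds its last target. There are 200 camera calls.

## Task

The two gilt-framed miniatures lie sunk in a tray that leaves no room for fingers at their sides. Press down the end of the crimson one at the tray's open side so that its other end tips up and stays up, then take it by the raised end, lift it out and lay it flat, face up, on the middle of the grey felt mat; set it down, do not drop it. Leave the blue miniature lying as it is.

Things in the scene. Friction and masses are not known exactly. Their poses are not given: they have to be found in the camera images.
- crimson_center (a point): Middle of the loose crimson miniature: flat block 120 x 52 x 18 mm (x, y, z), gilt frame edge, crimson face, about 0.2 kg. z points up out of its face, x along its length. It starts level, face up, in either nest, its axes along the tray's. Pressed down near its -x end (3 to 7 N), it rocks about the nest's hinge to a stop at 0.32 rad: that end sinks 15 mm, the +x end rises 22 mm, and it stays so.
- blue_center (a point): Middle of the loose blue miniature: same size, gilt frame and axes, with a blue face; it lies in the tray's other nest and must be left there.
- tray: Fixed dark green tray, 154 mm long (x -70 to +84 mm), 184 wide (y), rim 48 above the table; origin on the table between its nests, centred at x = 0, y = -40 and +40 mm. Nests: 56 mm wide channels, walled at +x, open at -x, a miniature's face 2 mm below the rim. Under each, a brass rocking plate, stiff hinge along y at x = -12, z = 38 mm; it stays as left, but 1 N on the raised end lowers it.
- mat_top (a point): Centre of the top of the fixed grey felt mat on the table, 180 x 110 mm (x, y), top 5 mm above the table; z up.
Things that resemble listed ones, but are neither listed nor needed, are in the scene too. What is shaped like the part that bears crimson_center but white is not meant.

How it is judged:
On the way:
1. the crimson miniature is tipped up in its nest, its far end raised (by more than 0.12 rad) (angle between crimson_center's own z axis and vertical above 0.12 rad and distance between crimson_center and blue_center below 0.1 m), for 0.2 s.
At the end, for the whole second after the job is handed in: The crimson miniature lies at rest on the grey mat, face up and flat within 0.12 rad, its centre within 25 mm of the mat's centre; the blue one lies in its nest, within 10 mm of its start and level within 0.1 rad (horizontal distance between crimson_center and mat_top below 0.025 m and z of crimson_center in the frame of mat_top between 0.005 and 0.014 m and angle between crimson_center's own z axis and vertical below 0.12 rad and linear speed of crimson below 0.02 m/s and distance of blue_center from where it was at the start of the episode below 0.01 m and angle between blue_center's own z axis and vertical below 0.1 rad); the robot touches nothing.
It fails at once if the blue miniature is tipped up or moved from its place (angle between blue_center's own z axis and vertical above 0.15 rad or distance of blue_center from where it was at the start of the episode above 0.015 m).
It fails at once if the crimson miniature is dropped (falls free faster than 0.8 m/s, a fall of more than some 30 mm) (contact force between the fingers and crimson below 0.1 N and linear speed of crimson above 0.8 m/s).
It also fails if it takes over 42 s, if anything falls off the work surface, if the arm or the gripper's body presses on something with over 40 N, if the wrist force passes 120 N, or if a joint passes its speed limit or range.

## Working session

There is one attempt and no reset: what is moved stays moved. The work goes in short steps, Python scripts to look and compute and a shell command to move; the robot and the scene stay as the last step left them, time stands still between calls to the robot, and variables do not carry over. Pictures are saved under pics/ and viewed, at most 10 in all, crops included, and the job is handed in when it is done.

```bash
ls; mkdir -p pics
cat > h.py <<'E'
from cell import manip
import numpy as np, cv2
from scipy.spatial.transform import Rotation as R
def snap(n):
    o=manip.get_obs(); s=manip.snapshot(n); s['obs']=o
    if 'hand_eye' in s:
        T=np.eye(4);T[:3,:3]=R.from_euler('xyz',o['tool_rot']).as_matrix();T[:3,3]=o['ee_pos'];s['T']=T@np.array(s['hand_eye'])
    return s
def save(n,im,k=1):
    cv2.imwrite('pics/'+n+'.png',cv2.resize(im[:,:,::-1],None,fx=k,fy=k,interpolation=cv2.INTER_CUBIC))
E
python3 - <<'E'
from h import *
import pickle
for n in ('top','scene'):
    s=snap(n); save(n+'1',s['img']); pickle.dump(s,open(n+'.pkl','wb'))
    print(n,s['fovy'],s['cx'],s['cy'],s.get('xyz'),s.get('attitude'))
print(manip.get_obs(),manip.tips_ahead)
E
```

```text
pics
top 43.02191917864518 252.58432689741412 186.6154143028106 [ 0.37367835 -0.05848327  1.01722896] [-3.04558983 -0.02250876 -1.58358024]
scene 44.596881616738656 259.29870419681345 185.5133003799954 [1.08588457 0.34375874 0.57779787] [-2.18446240e+00 -1.55954005e-03  2.16960499e+00]
{'t': 0.1, 'joint_positions': array([ 1.24398479e+00,  3.20217201e-01,  1.56556365e+00, -4.72570923e-06,
        1.25740444e+00, -1.99875889e-02]), 'qvel': array([ 0.00089445, -0.00150354, -0.00388217,  0.00051574,  0.00149812,
        0.00074652]), 'effort': array([ 2.44780413e-04, -4.16407764e+01, -2.34703445e+01, -6.59393913e-05,
        5.01570510e-03,  3.21875689e-05]), 'ee_pos': array([0.17353484, 0.54777184, 0.25256993]), 'tool_rot': array([-3.14000025e+00, -2.73384780e-05,  2.83477014e+00]), 'force': array([-0.6712795 ,  0.81464119, -0.52236695]), 'torque': array([-0.01705207,  0.01423308, -0.00062665]), 'grasp_force': 0.0, 'grip_width': 0.085224901176649} 0.022
```

View pics/top1.png

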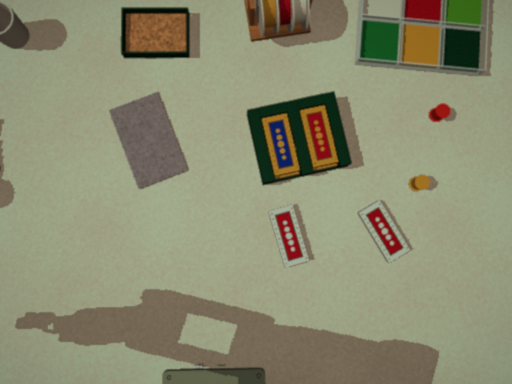

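View pics/scene1.png

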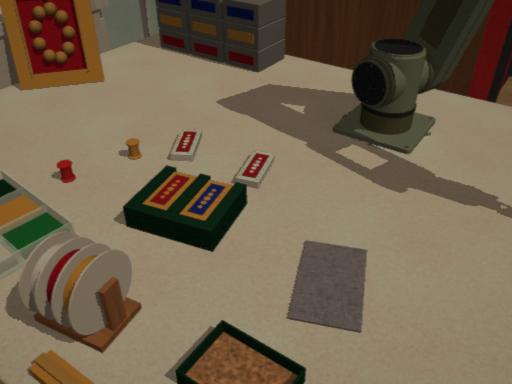

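Candidates in the top view: the gilt-framed crimson at (320,137) is the one. The white-framed ones at (289,236) and (384,231) are decoys, and blue is at (281,144). The grey mat is at (149,140); the framed cork tray at (156,33) is not it. I'll check in a close crop.

Run:
```python
from h import *
import pickle
s=pickle.load(open('top.pkl','rb'))
save('crop1',s['img'][80:200,100:360],3)
f=192/np.tan(np.radians(s['fovy']/2))
A=R.from_euler('xyz',s['attitude']).as_matrix()
v,u=np.mgrid[:384,:512];z=s['range_z']
P=np.stack([(u-s['cx'])/f*z,(v-s['cy'])/f*z,z],-1)@A.T+s['xyz']
pickle.dump(P,open('P.pkl','wb'))
im=s['img'].astype(int);r,g,b=im[...,0],im[...,1],im[...,2]
hsv=cv2.cvtColor(s['img'],cv2.COLOR_RGB2HSV)
sub=np.zeros(z.shape,bool);sub[85:190,240:356]=1
for n,m in (('tray',sub&(P[...,2]>.03)),('gilt/pieces',sub&(hsv[...,1]>100)&(hsv[...,2]>100)),):
    k,l,st,c=cv2.connectedComponentsWithStats(m.astype(np.uint8))
    for i in range(1,k):
        if st[i,4]<200: continue
        q=P[l==i]; rc=cv2.minAreaRect((q[:,:2]*1000).astype(np.float32))
        print(n,st[i],rc,np.median(q[:,2]),cv2.boxPoints(rc).round().tolist())
mm=np.zeros(z.shape,bool);mm[85:195,100:195]=1
m=mm&(hsv[...,2]<150)
m=cv2.morphologyEx(m.astype(np.uint8),cv2.MORPH_OPEN,np.ones((3,3)))>0
q=P[m];rc=cv2.minAreaRect((q[:,:2]*1000).astype(np.float32));print('mat',rc,np.median(q[:,2]))
for y in (220,340): print('table',P[y,200])
```

```text
tray [ 247   91  105   93 6677] ((518.7540283203125, -154.48358154296875), (243.55819702148438, 248.45822143554688), 12.076967239379883) 0.0464298765939416 [[374.0, -58.0], [426.0, -301.0], [664.0, -250.0], [612.0, -8.0]]
gilt/pieces [ 300  105   38   64 1544] ((486.47265625, -177.22108459472656), (113.3434066772461, 307.3077697753906), 63.77485275268555) 0.045585891011227786 [[324.0, -160.0], [599.0, -296.0], [649.0, -194.0], [374.0, -58.0]]
gilt/pieces [262 114  38  64 857] ((489.9208679199219, -127.27404022216797), (91.70817565917969, 254.10128784179688), 79.22862243652344) 0.04523782551578892 [[357.0, -149.0], [606.0, -196.0], [623.0, -106.0], [374.0, -58.0]]
mat ((499.753173828125, 93.18362426757812), (369.382080078125, 138.3751220703125), 29.727998733520508) 0.004270230079407633
table [0.40276826 0.02758873 0.00048104]
table [0.1599319  0.02802809 0.00234519]
```

View pics/crop1.png

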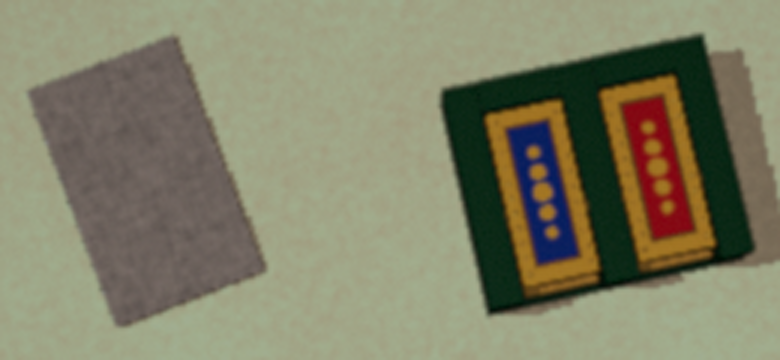

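The crop confirms it: crimson gilt-framed face with corners (600,90),(676,74),(716,246),(640,263). Its gilt end shows at the lower, robot-side edge, so that is the tray's open side. Mat corners are (28,90),(178,36),(266,270),(120,327).

Run:
```python
from h import *
import pickle
s=pickle.load(open('top.pkl','rb'))
f=192/np.tan(np.radians(s['fovy']/2))
A=R.from_euler('xyz',s['attitude']).as_matrix()
def ray(c,z):
    c=np.array(c,float)/3-1/3+np.array([100,80])
    d=np.c_[(c[:,0]-s['cx'])/f,(c[:,1]-s['cy'])/f,np.ones(len(c))]@A.T
    return s['xyz']+d*((z-s['xyz'][2])/d[:,2])[:,None]
def rep(n,c,z):
    p=ray(c,z)[:,:2]; m=p.mean(0); a=(p[0]+p[1]-p[2]-p[3])/2; b=(p[0]+p[3]-p[1]-p[2])/2
    print(n,m.round(4),'L',np.linalg.norm(a).round(4),'W',np.linalg.norm(b).round(4),'yaw',np.arctan2(a[1],a[0]).round(4), np.arctan2(-b[0],b[1]).round(4))
rep('crim',[(600,90),(676,74),(716,246),(640,263)],.046)
rep('blue',[(486,115),(560,100),(600,272),(525,288)],.046)
rep('tray',[(443,90),(703,35),(753,250),(490,300)],.048)
rep('mat',[(28,90),(178,36),(266,270),(120,327)],.005)
```

```text
crim [ 0.5696 -0.2177] L 0.1211 W 0.053 yaw 0.2003 0.2071
blue [ 0.5528 -0.1393] L 0.1206 W 0.0515 yaw 0.2048 0.1983
tray [ 0.5694 -0.1765] L 0.1487 W 0.181 yaw 0.2003 0.1919
mat [0.5722 0.1336] L 0.1793 W 0.1097 yaw 0.3644 0.3584
```

```bash
python3 -m jog '[[-4,-4.5,0.4,0.18],[-8,-9.1,0.8,0.36],[-12,-13.6,1.2,0.54],[-16,-18.1,1.6,0.72],[-20,-22.7,2,0.9],[-24,-27.2,3,1.08],[-28,-31.8,4,1.26],[-32,-36.3,5,1.44],[-36,-40.8,6,1.62],[-40,-45.4,7,1.8]]' 0 30
cat > tgt.py <<'E'
# usage: tgt.py x y z yaw -> row from current measured pose
from h import *
import sys
x,y,z,w=map(float,sys.argv[1:5]); o=manip.get_obs()
M=R.from_euler('xyz',o['tool_rot']).as_matrix()
d=M.T@(np.array([x,y,z])-o['ee_pos'])*100
print('t',round(o['t'],2),'row',d.round(2),'turn',round((o['tool_rot'][2]-w+np.pi)%(2*np.pi)-np.pi,3),'q',o['joint_positions'].round(2),'F',o['force'].round(1),'w',round(o['grip_width'],4))
E
python3 tgt.py .5167 -.2285 .10 .202
```

```text
t: 1.35
ee_pos: [0.4183, -0.0074, 0.183]
tool_rot: [3.141, -0.001, 1.028]
force: [1.5, 0.5, 0.6]
grip_width: -0.0001
grasp_force: 0.0
t 1.35 row [-13.86  19.84   8.29] turn 0.826 q [-0.05  0.14  2.01  0.    1.    0.5 ] F [1.5 0.5 0.6] w -0.0001
```

```bash
python3 -m jog '[[-2.8,4,1.6,0.165],[-5.6,8,3.2,0.33],[-8.4,12,4.8,0.5],[-11.2,16,6.4,0.66],[-13.9,19.8,8.2,0.826],[-13.9,19.8,8.2,0.826],[-13.9,19.8,8.2,0.826]]'
python3 tgt.py .5167 -.2285 .072 .202
python3 - <<'E'
from h import *
s=snap('wrist');save('w1',s['img'])
E
```

```text
t: 2.22
ee_pos: [0.5164, -0.2255, 0.1009]
tool_rot: [-3.14, 0.001, 0.209]
force: [-0.1, -0.6, -0.5]
grip_width: -0.0
grasp_force: 0.0
t 2.23 row [-0.03  0.3   2.89] turn 0.007 q [-0.43  0.44  1.8   0.    0.9   0.93] F [-0.1 -0.6 -0.5] w -0.0
```

View pics/w1.png

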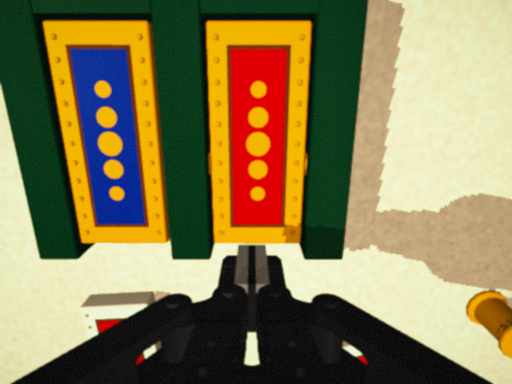

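The wrist view shows the crimson piece at columns 207-312, rows 20-242, with the closed fingertips at (252,250), in line with it at its near (open-side) end. I'll refine its position from this view.

```bash
cat > wr.py <<'E'
from h import *
def rays(s,c,z):
    c=np.array(c,float);f=192/np.tan(np.radians(s['fovy']/2));T=s['T']
    d=np.c_[(c[:,0]-s['cx'])/f,(c[:,1]-s['cy'])/f,np.ones(len(c))]@T[:3,:3].T
    return T[:3,3]+d*((z-T[2,3])/d[:,2])[:,None]
def rep(n,p):
    p=p[:,:2]; m=p.mean(0); a=(p[0]+p[1]-p[2]-p[3])/2; b=(p[0]+p[3]-p[1]-p[2])/2
    print(n,m.round(4),'L',np.linalg.norm(a).round(4),'W',np.linalg.norm(b).round(4),'yaw',np.arctan2(a[1],a[0]).round(4))
E
python3 - <<'E'
from wr import *
s=snap('wrist')
rep('crim',rays(s,[(207,21),(312,20),(303,242),(213,242)],.046))
rep('blue',rays(s,[(42,21),(150,20),(170,241),(84,242)],.046))
print(s['range_z'][130,290],s['range_z'][130,190])
v,u=130,295;f=192/np.tan(np.radians(s['fovy']/2));z=s['range_z'][v,u];print((s['T']@[(u-s['cx'])/f*z,(v-s['cy'])/f*z,z,1])[:3])
E
```

```text
crim [ 0.5698 -0.2183] L 0.1191 W 0.0529 yaw 0.2086
blue [ 0.5535 -0.1405] L 0.1189 W 0.0525 yaw 0.2175
0.17285565 0.17117208
[ 0.5807198  -0.23579114  0.04787838]
```

```bash
python3 -m jog '[[0,0.3,1.4,0],[0,0.3,2.7,0],[0,0.3,3.0,0],[0,0.3,3.2,0],[0,0.3,3.4,0],[0,0.3,3.5,0]]'
python3 tgt.py .5168 -.2289 .056 .205
```

```text
t: 3.08
ee_pos: [0.5177, -0.229, 0.0668]
tool_rot: [3.141, -0.0, 0.209]
force: [-1.2, 0.8, 4.8]
grip_width: -0.0002
grasp_force: 2.2
t 3.08 row [-0.08 -0.03  1.08] turn 0.004 q [-0.44  0.49  1.83 -0.    0.83  0.93] F [-1.2  0.8  4.8] w -0.0002
```

```bash
python3 -m jog '[[0,0,0.1,0],[0,0,0.2,0],[0,0,0.3,0],[0,0,0.4,0],[0,0,0.5,0],[0,0,0.6,0],[0,0,0.7,0],[0,0,0.75,0],[0,0,0.8,0]]'
python3 tgt.py .5168 -.2289 .056 .205
```

```text
t: 4.2
ee_pos: [0.5175, -0.2289, 0.0581]
tool_rot: [-3.141, 0.0, 0.209]
force: [-4.2, -1.5, 3.6]
grip_width: -0.0004
grasp_force: 2.5
t 4.2 row [-0.07 -0.02  0.21] turn 0.004 q [-0.44  0.5   1.84 -0.    0.81  0.93] F [-4.2 -1.5  3.6] w -0.0004
```

```bash
python3 -m jog '[[0,0,0.1,0],[0,0,0.2,0],[0,0,0.2,0]]'
python3 tgt.py .5168 -.2289 .056 .205;python3 - <<'E'
from h import *
s=snap('wrist');save('w2',s['img'])
E
```

```text
t: 4.58
ee_pos: [0.5176, -0.229, 0.057]
tool_rot: [3.142, 0.0, 0.209]
force: [-6.4, -0.8, 8.6]
grip_width: -0.0003
grasp_force: 5.4
t 4.58 row [-0.08 -0.03  0.1 ] turn 0.004 q [-0.44  0.5   1.84 -0.    0.81  0.93] F [-6.4 -0.8  8.6] w -0.0003
```

View pics/w2.png

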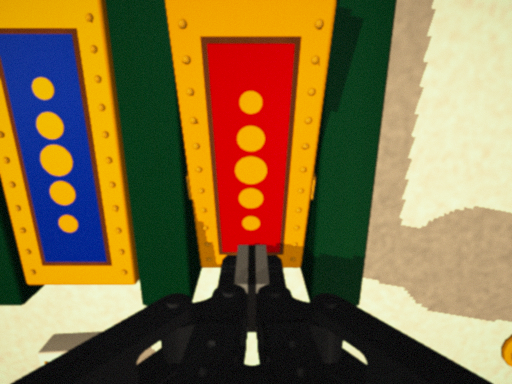

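The crimson far end has tipped up (its top edge now leaves the frame at row 0, and it widens towards the camera). Raising and measuring the tilt.

```bash
python3 -m jog '[[0,0,-1.5,0],[0,0,-5,0],[-1,0,-10,0],[-3,0,-15,0],[-3,0,-15,0]]' 1
python3 - <<'E'
from wr import *
s=snap('wrist');save('w3',s['img'])
f=192/np.tan(np.radians(s['fovy']/2));z=s['range_z'];v,u=np.mgrid[:384,:512]
P=np.stack([(u-s['cx'])/f*z,(v-s['cy'])/f*z,z],-1)@s['T'][:3,:3].T+s['T'][:3,3]
ex=np.array([np.cos(.205),np.sin(.205)]);ey=np.array([-ex[1],ex[0]])
q=P-[.5697,-.218,0];a=q[...,:2]@ex;b=q[...,:2]@ey
ok=z>0
for x0 in range(-70,90,6):
    m=ok&(abs(a*1000-x0)<3)&(abs(b)<.02)
    m2=ok&(abs(a*1000-x0)<3)&(abs(b-.08)<.02)
    print(x0,np.median(P[m][:,2]).round(4) if m.any() else None,np.median(P[m2][:,2]).round(4) if m2.any() else None, end=' | ')
m=ok&(P[...,2]>.0535)&(abs(b)<.05)&(a>.0)&(a<.08); print('raised a',np.percentile(a[m],[.5,99.5]),'b',np.percentile(b[m],[1,99]))
print(s['obs']['ee_pos'],s['obs']['grip_width'])
E
```

```text
t: 5.25
ee_pos: [0.4908, -0.2362, 0.2114]
tool_rot: [3.135, -0.01, 0.208]
force: [0.1, -0.9, -0.5]
grip_width: 0.0853
grasp_force: 0.0
-70 0.268 0.2569 | -64 0.2745 0.0327 | -58 0.032 0.0466 | -52 0.034 0.0468 | -46 0.0364 0.0469 | -40 0.0382 0.047 | -34 0.0403 0.0471 | -28 0.0425 0.047 | -22 0.0444 0.047 | -16 0.0465 0.0471 | -10 0.0484 0.047 | -4 0.0504 0.0471 | 2 0.0523 0.0471 | 8 0.0545 0.047 | 14 0.0563 0.0471 | 20 0.0582 0.047 | 26 0.0603 0.0471 | 32 0.0622 0.0471 | 38 0.0643 0.047 | 44 0.0659 0.047 | 50 0.0678 0.0467 | 56 0.0635 0.0466 | 62 0.0481 0.0473 | 68 0.0487 0.0486 | 74 None None | 80 None None | 86 None None | raised a [0.00381458 0.05730937] b [-0.02554461  0.02511738]
[ 0.49078818 -0.23624129  0.2114045 ] 0.08527885841347271
```

View pics/w3.png

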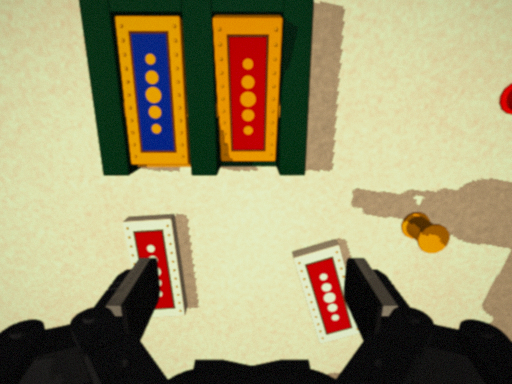

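The tilt holds: the face slopes at about 0.32 rad, its raised edge at z≈0.068, 54 mm from the centre. Blue at (153,95) in this picture is level. Next is the move above the raised end.

```bash
python3 tgt.py .6167 -.2082 .11 .205
```

```text
t 5.3 row [12.91 -0.09  9.97] turn 0.003 q [-0.47  0.3   1.71  0.    1.12  0.89] F [-0.9  1.1 -1.4] w 0.0853
```

```bash
python3 -m jog '[[4,0,2,0],[8,-0.1,5,0],[12,-0.1,8,0],[12.9,-0.1,10,0],[12.9,-0.1,10,0],[12.9,-0.1,10,0]]' 1
python3 tgt.py .6167 -.2082 .072 .205
```

```text
t: 6.05
ee_pos: [0.6138, -0.2077, 0.1068]
tool_rot: [-3.142, -0.0, 0.208]
force: [-0.1, -0.6, 0.5]
grip_width: 0.0855
grasp_force: 0.0
t 6.05 row [0.27 0.11 3.48] turn 0.003 q [-0.34  0.55  1.58  0.    1.01  1.02] F [-0.1 -0.6  0.5] w 0.0855
```

```bash
python3 -m jog '[[0.3,0.1,1.2,0],[0.3,0.1,2.4,0],[0.3,0.1,3.2,0],[0.3,0.1,3.5,0],[0.3,0.1,3.5,0]]' 1
python3 tgt.py .6167 -.2082 .072 .205
python3 - <<'E'
from h import *
s=snap('scene');save('s2',s['img'][130:290,80:300],3)
E
```

```text
t: 6.68
ee_pos: [0.6174, -0.2078, 0.071]
tool_rot: [-3.141, 0.0, 0.209]
force: [-0.0, -0.2, -0.0]
grip_width: 0.085
grasp_force: 0.0
t 6.67 row [-0.08  0.02 -0.1 ] turn 0.004 q [-0.34  0.59  1.61  0.    0.94  1.02] F [-0.  -0.2 -0. ] w 0.085
```

View pics/s2.png

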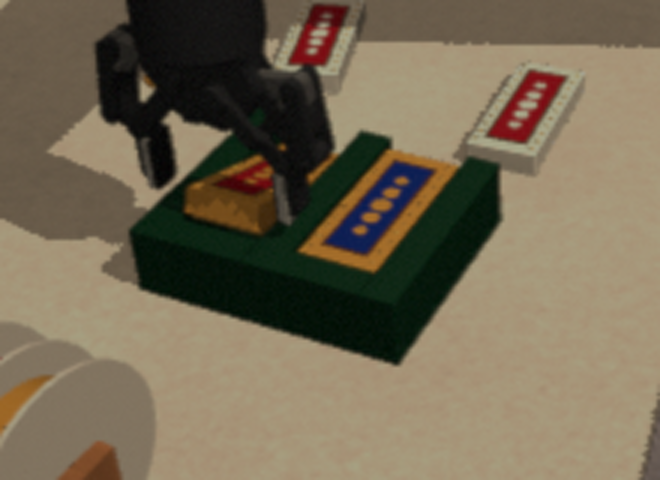

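The fingers, tips at (158,185) and (290,220), straddle the raised end just above the rim. Closing.

```bash
python3 -m jog '[[0,0,0,0],[0,0,0,0],[0,0,0,0],[0,0,0,0],[0,0,0,0],[0,0,0,0]]' 0.3 80
python3 tgt.py .6167 -.2082 .072 .205
```

```text
t: 7.48
ee_pos: [0.6177, -0.2079, 0.0716]
tool_rot: [3.141, -0.001, 0.209]
force: [-0.3, 0.4, 4.1]
grip_width: 0.0498
grasp_force: 85.0
t 7.47 row [-0.11  0.01 -0.04] turn 0.004 q [-0.34  0.59  1.61  0.    0.94  1.02] F [-0.3  0.4  4.1] w 0.0498
```

```bash
python3 -m jog '[[0,0,-0.3,0],[0,0,-0.8,0],[0,0,-1.6,0],[0,0,-2.6,0],[0,0,-3.8,0],[0,0,-5,0],[0,0,-6.5,0],[0,0,-8,0],[0,0,-9,0],[0,0,-9,0]]'
python3 tgt.py .6167 -.2082 .072 .205
python3 - <<'E'
from h import *
s=snap('scene');save('s3',s['img'][60:290,80:340],2.5)
E
```

```text
t: 8.72
ee_pos: [0.618, -0.208, 0.1625]
tool_rot: [3.141, -0.002, 0.209]
force: [-0.3, -0.2, -2.4]
grip_width: 0.0499
grasp_force: 84.6
t 8.72 row [-0.15 -0.02  9.05] turn 0.004 q [-0.34  0.5   1.51  0.    1.13  1.02] F [-0.3 -0.2 -2.4] w 0.0499
```

View pics/s3.png

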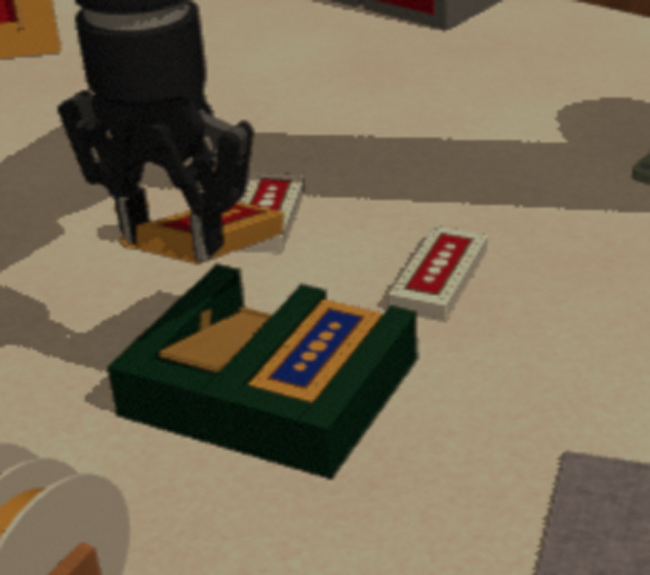

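The piece is held and clear of the tray, and blue is still flat in its nest at (318,350). Moving over the mat.

```bash
python3 tgt.py .619 .1512 .10 .36;  python3 -m jog '[[0,-1,0,0],[0.2,-3,0,0],[0.7,-6,0,-0.01],[1.5,-10,0,-0.03],[2.5,-14,0,-0.05],[3.8,-18,0,-0.07],[5,-23,0,-0.1],[6,-27,0,-0.12],[6.8,-31,0,-0.14],[7.2,-33.5,0,-0.15]]'; python3 tgt.py .619 .1512 .08 .36
```

```text
t 8.78 row [  7.58 -35.09   6.15] turn -0.151 q [-0.34  0.5   1.51  0.    1.13  1.02] F [ 0.1 -0.9 -2.6] w 0.0498
t: 10.02
ee_pos: [0.6173, 0.1381, 0.161]
tool_rot: [-3.141, 0.001, 0.362]
force: [0.9, 0.2, -1.9]
grip_width: 0.0497
grasp_force: 84.5
t 10.03 row [ 0.63 -1.15  8.1 ] turn 0.002 q [0.2  0.48 1.56 0.   1.11 1.41] F [ 0.9  0.2 -1.9] w 0.0497
```

```bash
python3 -m jog '[[0.3,-0.6,1,0],[0.6,-1.1,2.5,0],[0.6,-1.1,4,0],[0.6,-1.1,5.5,0],[0.6,-1.1,7,0],[0.6,-1.1,8,0],[0.6,-1.1,8,0],[0.6,-1.1,8,0]]'; python3 tgt.py .619 .1512 .062 .36
python3 - <<'E'
from h import *
s=snap('scene');save('s4',s['img'][150:340,220:420],3)
f=192/np.tan(np.radians(s['fovy']/2));z=s['range_z'];v,u=np.mgrid[:384,:512]
A=R.from_euler('xyz',s['attitude']).as_matrix()
P=np.stack([(u-s['cx'])/f*z,(v-s['cy'])/f*z,z],-1)@A.T+s['xyz']
ex=np.array([np.cos(.36),np.sin(.36)]);ey=np.array([-ex[1],ex[0]])
q=P-[.5722,.1336,0];a=q[...,:2]@ex;b=q[...,:2]@ey
for x0 in range(-80,80,8):
    m=(z>0)&(abs(a*1000-x0)<4)&(abs(b)<.035)&(P[...,2]<.12)&(P[...,2]>.008)
    if m.sum()>3: print(x0,np.percentile(P[m][:,2],[5,50,95]).round(4))
E
```

```text
t: 11.02
ee_pos: [0.6207, 0.1473, 0.0818]
tool_rot: [3.141, -0.001, 0.359]
force: [-0.6, 0.5, -2.1]
grip_width: 0.0493
grasp_force: 84.5
t 11.03 row [-0.03 -0.43  1.98] turn -0.001 q [0.21 0.56 1.64 0.   0.95 1.43] F [-0.6  0.5 -2.1] w 0.0493
-32 [0.0482 0.0495 0.0513]
-24 [0.0504 0.052  0.0535]
-16 [0.0532 0.0547 0.0563]
-8 [0.056  0.0571 0.0591]
0 [0.0586 0.0599 0.0614]
8 [0.061  0.0629 0.0645]
16 [0.0639 0.0651 0.0668]
24 [0.0659 0.0682 0.0698]
32 [0.0692 0.0707 0.0722]
40 [0.0721 0.0735 0.1162]
48 [0.0745 0.0764 0.116 ]
56 [0.0631 0.0733 0.1007]
64 [0.0635 0.095  0.1185]
```

View pics/s4.png

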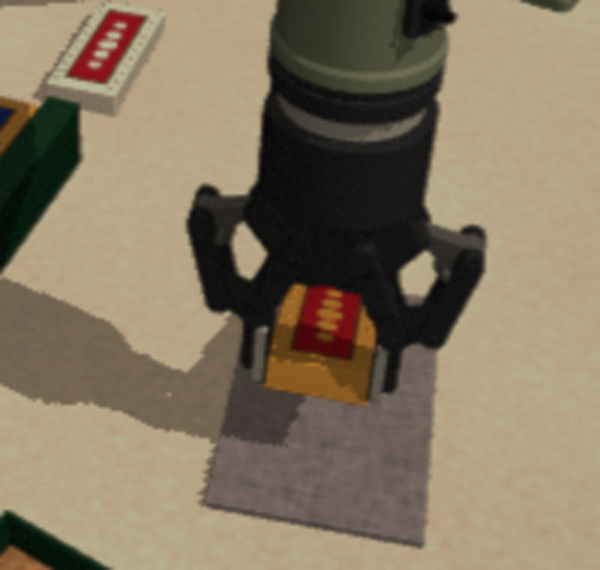

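The piece, centred at (320,340) in the crop, is held over the mat at 0.33 rad, with its tail about 19 mm above the felt. Lowering the tail onto it.

```bash
python3 -m jog '[[0,-0.3,0.6,0],[0,-0.4,1.2,0],[0,-0.4,1.6,0],[0,-0.4,1.8,0],[0,-0.4,1.9,0],[0,-0.4,2.0,0],[0,-0.4,2.1,0],[0,-0.4,2.2,0]]' ; python3 -m jog '[[0,0,0,0],[0,0,0.1,0],[0,0,0.2,0],[0,0,0.3,0]]' - 25
```

```text
t: 12.08
ee_pos: [0.6199, 0.1514, 0.0602]
tool_rot: [3.142, -0.003, 0.359]
force: [2.2, 2.6, 5.1]
grip_width: 0.0498
grasp_force: 85.3
t: 12.58
ee_pos: [0.6207, 0.1517, 0.0579]
tool_rot: [3.141, -0.005, 0.358]
force: [4.3, 3.0, 7.8]
grip_width: 0.0497
grasp_force: 85.7
```

```bash
python3 -m jog '[[0,0,0,0],[0,0,0.1,0],[0,0,0.2,0]]' 0.3 22
```

```text
t: 12.95
ee_pos: [0.6213, 0.1517, 0.056]
tool_rot: [3.141, -0.006, 0.359]
force: [4.8, 2.6, 7.8]
grip_width: 0.05
grasp_force: 85.6
```

```bash
python3 -m jog '[[0,0,0.1,0],[0,0,0.2,0],[0,0,0.3,0],[0,0,0.4,0],[0,0,0.5,0],[0,0,0.6,0],[0,0,0.6,0]]'
python3 - <<'E'
from h import *
s=snap('scene')
f=192/np.tan(np.radians(s['fovy']/2));z=s['range_z'];v,u=np.mgrid[:384,:512]
A=R.from_euler('xyz',s['attitude']).as_matrix()
P=np.stack([(u-s['cx'])/f*z,(v-s['cy'])/f*z,z],-1)@A.T+s['xyz']
ex=np.array([np.cos(.36),np.sin(.36)]);ey=np.array([-ex[1],ex[0]])
q=P-[.5722,.1336,0];a=q[...,:2]@ex;b=q[...,:2]@ey
for x0 in range(-80,80,8):
    m=(z>0)&(abs(a*1000-x0)<4)&(abs(b)<.035)&(P[...,2]<.12)&(P[...,2]>.008)
    if m.sum()>3: print(x0,np.percentile(P[m][:,2],[50]).round(4),end=' ')
E
```

```text
t: 13.82
ee_pos: [0.6207, 0.1511, 0.0495]
tool_rot: [3.14, -0.004, 0.359]
force: [4.9, 1.4, 5.1]
grip_width: 0.0498
grasp_force: 85.0
-8 [0.0335] 0 [0.035] 8 [0.0364] 16 [0.0379] 24 [0.0394] 32 [0.0407] 40 [0.0426] 48 [0.0441] 56 [0.0412] 64 [0.0874] 72 [0.1084]
```

It is pivoting flat in the grip: slope now about 0.19 with a steady 5 N. Continuing down.

```bash
python3 -m jog '[[0,0,0.15,0],[0,0,0.3,0],[0,0,0.45,0],[0,0,0.6,0],[0,0,0.75,0],[0,0,0.9,0],[0,0,1.05,0],[0,0,1.2,0],[0,0,1.3,0],[0,0,1.3,0]]'
cat > sl.py <<'E'
from h import *
s=snap('scene')
f=192/np.tan(np.radians(s['fovy']/2));z=s['range_z'];v,u=np.mgrid[:384,:512]
A=R.from_euler('xyz',s['attitude']).as_matrix()
P=np.stack([(u-s['cx'])/f*z,(v-s['cy'])/f*z,z],-1)@A.T+s['xyz']
ex=np.array([np.cos(.36),np.sin(.36)]);ey=np.array([-ex[1],ex[0]])
q=P-[.5722,.1336,0];a=q[...,:2]@ex;b=q[...,:2]@ey
for x0 in range(-80,80,8):
    m=(z>0)&(abs(a*1000-x0)<4)&(abs(b)<.035)&(P[...,2]<.12)&(P[...,2]>.008)
    if m.sum()>3: print(x0,np.percentile(P[m][:,2],[50]).round(4),end=' ')
E
python3 sl.py
```

```text
t: 15.12
ee_pos: [0.6203, 0.1511, 0.0362]
tool_rot: [3.141, -0.003, 0.359]
force: [3.8, 1.9, 5.2]
grip_width: 0.0499
grasp_force: 84.6
0 [0.0279] 8 [0.0286] 16 [0.0288] 24 [0.0294] 32 [0.0299] 40 [0.0306] 48 [0.0312] 56 [0.0276] 64 [0.0932] 72 [0.105]
```

```bash
python3 -m jog '[[0,0,0.1,0],[0,0,0.2,0],[0,0,0.3,0],[0,0,0.4,0],[0,0,0.5,0],[0,0,0.6,0],[0,0,0.6,0]]'; python3 sl.py
```

```text
t: 16.05
ee_pos: [0.6191, 0.1508, 0.0293]
tool_rot: [3.141, -0.0, 0.359]
force: [4.3, 1.8, 4.9]
grip_width: 0.0498
grasp_force: 84.1
8 [0.0243] 16 [0.0242] 24 [0.0242] 32 [0.0242] 40 [0.0245] 48 [0.0245] 56 [0.0225] 64 [0.0905] 72 [0.1061]
```

Flat, with the face at z≈0.024. Releasing and withdrawing.

```bash
python3 -m jog '[[0,0,0,0],[0,0,0,0],[0,0,0,0],[0,0,0,0],[0,0,0,0]]' 1; python3 -m jog '[[0,0,-1,0],[0,0,-3,0],[0,0,-6,0],[-2,0,-10,0],[-6,0,-14,0],[-10,0,-18,0],[-12,0,-18,0],[-12,0,-18,0]]'
python3 - <<'E'
from h import *
s=snap('wrist');save('w5',s['img']); s=snap('scene');z=s['range_z']
import cv2
w=cv2.imread('pics/w5.png');t=cv2.cvtColor(s['img'],cv2.COLOR_RGB2BGR)
cv2.imwrite('pics/fin.png',cv2.resize(np.hstack([w,t]),(800,300)))
E
```

```text
t: 16.73
ee_pos: [0.6187, 0.151, 0.0292]
tool_rot: [-3.141, 0.0, 0.359]
force: [0.1, -0.6, -0.8]
grip_width: 0.0852
grasp_force: 0.0
t: 17.73
ee_pos: [0.5056, 0.1085, 0.2107]
tool_rot: [3.141, -0.002, 0.358]
force: [0.9, 0.4, 0.8]
grip_width: 0.0855
grasp_force: 0.0
```

View pics/fin.png

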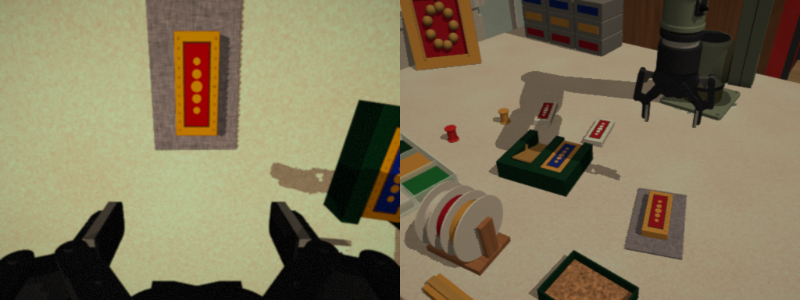

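The piece lies flat and face up on the mat, at (197,84) in the left image, and blue is undisturbed. It looks slightly near the mat's robot-side edge (row 136 against 150), so I'm measuring the offset.

Run:
```python
from wr import *
s=snap('wrist');k=512/400
hsv=cv2.cvtColor(s['img'],cv2.COLOR_RGB2HSV)
m=(hsv[...,1]>150)&(hsv[...,2]>90);m[:, :200]=0;m[:,300:]=0;m[:30]=0;m[180:]=0
v,u=np.nonzero(m);c=np.c_[u,v].astype(np.float32)
rc=cv2.minAreaRect(c);print(rc)
b=cv2.boxPoints(rc);rep('x',rays(s,b,.023)); print(rays(s,b,.023).round(3)[:,:2].tolist())
print('mat near edge',rays(s,[(155*k,150*k),(237*k,149*k)],.005).round(4).tolist())
z=s['range_z'];f=192/np.tan(np.radians(s['fovy']/2));P=np.stack([(u-s['cx'])/f*z[v,u],(v-s['cy'])/f*z[v,u],z[v,u]],-1)@s['T'][:3,:3].T+s['T'][:3,3]
P=P[(z[v,u]>0)&(P[:,2]>.018)];g=np.linalg.lstsq(np.c_[P[:,:2],np.ones(len(P))],P[:,2],rcond=None)[0];print('slope',g[:2],P[:,2].mean())
```

```text
((251.5, 108.0), (134.0, 59.0), 90.0)
x [0.5668 0.1307] L 0.1196 W 0.0547 yaw 0.3571
[[0.614, 0.176], [0.632, 0.128], [0.521, 0.083], [0.501, 0.137]]
mat near edge [[0.4698, 0.1544, 0.005], [0.5099, 0.0509, 0.005]]
slope [-0.0005995  -0.00039567] 0.02390954151254841
```

The centre is about 8 mm from the mat's middle and level. Handing in.

```bash
python3 -c "
from cell import manip
print(manip.finish_job())"
```

```text
the job is handed in; nothing more can be done
None
```

The crimson miniature was tipped up, lifted out and laid flat and face up on the grey mat, about 8 mm from its middle by my measurement; the blue one still looks flat in its nest, and the job is handed in (no verdict was returned).

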